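# Prop the multimeter up on its leg

### The arm

A 6-joint arm with a two-finger parallel gripper is mounted at the origin on the work surface. World frame = base frame: x ahead of the robot, y to its left, z up, the work surface at z = 0. Lengths are in m, angles in rad, forces in N, time in s.
With the tool pointing down it reaches from about 0.4 to 0.825 m from the base axis. Payload 7 kg.
Tool frame: the origin (TCP) lies between the finger pads; the fingertips stand 22 mm ahead of it and the grasp point (between the pads) lies 3 mm ahead of it; z points along the fingers, y is the line along which they close (so a half turn about z gives the same grasp; the last joint's range is limited). The gripper opens to 88 mm and grips with 3 to 60 N. Pads are 19 mm wide; open, the fingers measure 130 mm over their backs; the gripper's body (78 mm by 193 mm) begins 47 mm behind the grasp point.
Start: joints at [1.579, 0.359, 0.012, 0, -1.224, -0.288], TCP at [0.186, 0.649, 0.249] pointing down, gripper open.
Joint ranges: [-3.07, 3.07], [-1.43, 2.12], [-1.02, 1.25], [-3.03, 1.67], [-3.05, -0], [-3.03, 3.03]. Speed limits (rad/s): [2.39, 2.39, 3.01, 3.14, 3.14, 3.14].

### API

Orientations are given as a rotation vector (axis times angle).
In Python, from rig import env gives the robot as it stands.
- The arm moves only by the tool play_rows, never from a script. Its argument "moves" is a list of rows, each a list of 3 entries, a list of its own where there are three numbers: the opening, from -1 (shut) to 1 (fully open), then the shift along the world's x, y, z in m, then the turn about the world's z in degrees. In form: [[hand, [x, y, z], twist], ...]. A call has 1 to 12 rows; each row is the pose to reach, as a shift and turn from the pose commanded when the call began; what a row does not reach only later rows make up. A row lasts 1/8 s, in which the tool goes at most 62.5 mm and 10.7 degrees, less where a joint would pass 70% of its speed; a pose out of reach is approached as far as the arm can. A call with a gripper value outside its range is refused whole. The fingers move at their own pace and stop on an object; "grip_force" is the grip in N (left out, the last holds). Time passes only in rows, so rows that repeat a pose let the fingers close. It gives the time, the measured TCP pose, the force, the opening and the grip force at its end, in the units of the state.
- env.state(): the state, without advancing time (a new reading comes with each control period).
- env.capture(name): name is "scene" or "top" or "wrist"; returns a dict with "pixels" (480x640x3 uint8, blue, green, red), "z_map" (480x640 float32, m along the optical axis (not along the pixel's ray), 0 where there is no reading), "K" (3x3 intrinsics, pixels), "R" (3x3) and "t" (3): a world point X has camera coordinates R X + t. Camera axes: x right, y down, z forward; pixel columns grow to the right and rows downward; lengths in m; the calibration is good to about 2 mm. A picture is of the moment at which its call begins.
- env.finish_job(): hands the job in; it is judged then, once.
The state is a dict: "t": time; "joint_positions": joint angles; "dq": joint speeds; "tau": joint torques, N m; "position": TCP position; "orientation": TCP orientation; "contact_force": force on the tool from outside, world axes, zero at the start; "wrist_torque": the same for the moment, N m; "width": opening from 0.0 (shut) to 1.0 (fully open); "finger_force": force on a finger pad.
Only numpy, scipy, OpenCV 4.12 (cv2) and the standard library are available. Lean on these libraries where they do the work, as an engineer would, in place of code of your own. Each camera call takes 0.05 s, during which the arm holds its last target. There are 200 camera calls.

### The job

Swing the prop leg on the back of the multimeter out until it clicks home in its open notch, then lift the meter out of its holder and set it down gently in the middle of the bench mat. Leave it standing by itself, leaning back on the open leg, square to the mat, with its display facing the robot. Do not disturb the other things on the bench.

Things in the scene. Friction and masses are not known exactly. Their poses are not given: they have to be found in the camera images.
- meter: Handheld multimeter in a grey rubber holster, 190 mm tall (z), 84 wide (y), 40 deep (x), 0.4 to 0.65 kg, starting upright in its holder. Origin: centre of its underside; x points out of the display face, so the back with the leg looks to -x (away from the robot at the start). The range switch stands 8 mm proud of the face, 52 to 94 mm up. The top 70 mm of the back is bare.
- leg (a joint): Opening angle of the prop leg: 0 folded flat along the back (starts 0 to 0.06); 0.72 fully open, clicked into its end notch against a stop. It turns freely to about 0.13, then a spring ball resists (up to 0.2 N m) until about 0.5 rad and from there snaps it on to 0.72; let go earlier, it springs back. Pushing it out of the open notch takes about 0.2 N m.
- leg_hinge (a point): Centre of the leg's hinge pin, 112 mm above the meter's underside, 5 mm behind its back face; the pin lies along the meter's y. A lug at each end of the pin reaches 30 mm from the middle.
- leg_foot (a point): Centre of the leg's foot, a rubber bar 10 mm thick and 46 mm long along y, 92 mm from the pin. The leg is two black rails in a frame 44 mm wide over its sides, 7 mm thick; folded, it lies straight down the back, its outer face 8.5 mm proud of the back, 1.5 mm of gap behind. It can be pinched by its sides. Opening, the foot swings away from the back and upwards.
- meter_heel (a point): Middle of the meter's lower back edge, on which it stands when propped: with the leg fully open and this edge and the foot on a flat surface the meter leans back 0.51 rad from upright, and the foot bar's centre is 78 mm behind this point.
- holder: Fixed sheet-steel pocket on a base plate 8 mm thick, on which the meter stands upright with 1 mm play. Origin: on the bench under the pocket's middle; axes as the meter's. The front wall and the two lips at the back corners (inner edges 35 mm either side of the middle) reach 46 mm above the bench, the side walls 56 mm; between the lips the back is open for the leg. The meter lifts straight out.
- mat: Dark grey rubber bench mat, fixed, 190 mm (x) by 200 mm (y), 4 mm thick. Origin: centre of its underside on the bench; its x axis points across the bench towards the robot.
- screwdriver: screwdriver with a black handle, 170 mm long, lying along x between holder and mat; not to be disturbed. Origin: underside, mid-length.
- solder_reel: aluminium solder reel standing on its flange, 60 mm across, 44 mm high, off to the left; not to be disturbed. Origin: centre of its underside.
- pliers: pliers with red grips, about 170 mm long, lying beyond; not to be disturbed. Origin: at the pivot.
- glass_bowl: glass bowl, 110 mm across, 45 mm high, beyond; not to be disturbed. Origin: centre of its underside.
- contact_spray: upright spray can, 52 mm across, 155 mm high; not to be disturbed. Origin: centre of its underside.
- pot_plate: aluminium plate 100 x 50 mm with a black knob on it, 25 mm high; not to be disturbed. Origin: centre of its underside.
There are look-alikes about, which are no part of the job. What is meant by the meter is not red, and is the smaller of those in its own colour.

How it is judged:
On the way, in this order (a step that is already met when the one before it is completed fails the run):
1. the prop leg is swung out into its end notch (value of joint leg above 0.66 rad), for 0.2 s.
2. the meter stands on the mat, leaning back on its open leg (value of joint leg above 0.66 rad and angle between meter's own z axis and vertical between 0.41 and 0.61 rad and height (world z) of meter_heel below 0.012 m and height (world z) of leg_foot below 0.016 m), for 0.2 s.
At the end, for the whole second after the job is handed in: leg open over 0.66 rad; meter at rest on the mat on its lower back edge and foot, leaning 0.41 to 0.61 rad, edge 0 to 80 mm to the robot's side of the mat's centre, foot 0 to 80 mm beyond it (display facing the robot), 40 mm or less to the side, square within 0.26 rad (all of step 2 and height (world z) of leg_foot above 0.005 m and x of meter_heel in the frame of mat between 0 and 0.08 m and x of leg_foot in the frame of mat between -0.08 and 0 m and y of meter_heel in the frame of mat between -0.04 and 0.04 m and angle between the y axis of meter and the y axis of mat, either way round below 0.26 rad and linear speed of meter below 0.02 m/s); the robot touches nothing.
It fails at once if another thing on the bench is disturbed (moved more than 20 mm) (distance of any of screwdriver, solder_reel, pliers, glass_bowl, contact_spray, pot_plate from where it was at the start of the episode above 0.02 m).
It fails at once if the meter is dropped or slammed onto the mat (falls onto it faster than 0.35 m/s, or presses it with over 30 N) (contact force between meter and mat above 30 N or (horizontal distance between meter_heel and mat below 0.1 m and height (world z) of meter_heel below 0.02 m and linear speed of meter above 0.35 m/s)).
It also fails if it takes over 58 s, if anything falls off the work surface, if the arm or the gripper's body presses on something with over 40 N, if the wrist force passes 120 N, or if a joint passes its speed limit or range.

## Working session

There is one attempt and no reset: what is moved stays moved. The work goes in short steps, Python scripts to look and compute and a tool call to move; the robot and the scene stay as the last step left them, time stands still between calls to the robot, and variables do not carry over. Pictures are saved under pics/ and viewed, at most 10 in all, crops included, and the job is handed in when it is done.

Besides the shell and the picture viewer there is one more tool, called after "Request:" as name(argument=value, ...) on one line, values as JSON. play_rows: Moves the arm, as the interface text tells. Its arguments: {"type":"object","properties":{"moves":{"type":"array","items":{"type":"array"}},"grip_force":{"type":"number"}},"required":["moves"]}

```bash
mkdir -p pics; ls; cat > h.py <<'E'
import numpy as np,cv2,pickle
from rig import env
def cloud(c):
    v,u=np.mgrid[0:480,0:640]; z=c["z_map"]; K=c["K"]
    p=np.stack([(u-K[0,2])/K[0,0]*z,(v-K[1,2])/K[1,1]*z,z],-1)
    w=(p-c["t"])@c["R"]; w[z==0]=np.nan
    return w
E
python3 - <<'E'
from h import *
for n in ["scene","top"]:
    c=env.capture(n); pickle.dump(c,open(n+".pkl","wb")); cv2.imwrite(f"pics/{n}0.png",c["pixels"])
    print(n,-c["R"].T@c["t"],c["R"][2], (c["z_map"]>0).mean())
s=env.state(); print({k:np.round(v,3) for k,v in s.items()})
E
```

```text
pics
scene [0.9217473  0.68546667 1.22194097] [-0.31063316 -0.49364416 -0.81229458] 0.9960319010416666
top [0.2160804  0.01215828 1.51378484] [ 0.19536688 -0.01275554 -0.98064728] 0.995986328125
{'t': np.float64(0.1), 'joint_positions': array([ 1.579,  0.359,  0.011, -0.   , -1.224, -0.288]), 'dq': array([-0.002, -0.001,  0.003,  0.001,  0.   ,  0.   ]), 'tau': array([-1.0000e-03, -5.8416e+01,  2.9375e+01,  7.0150e+00,  1.0000e-02,
       -0.0000e+00]), 'position': array([0.186, 0.648, 0.248]), 'orientation': array([ 3.109, -0.438, -0.   ]), 'contact_force': array([-0.208,  0.518, -0.197]), 'wrist_torque': array([-0.062, -0.035,  0.031]), 'finger_force': np.float64(0.0), 'width': np.float64(0.997)}
```

View pics/scene0.png

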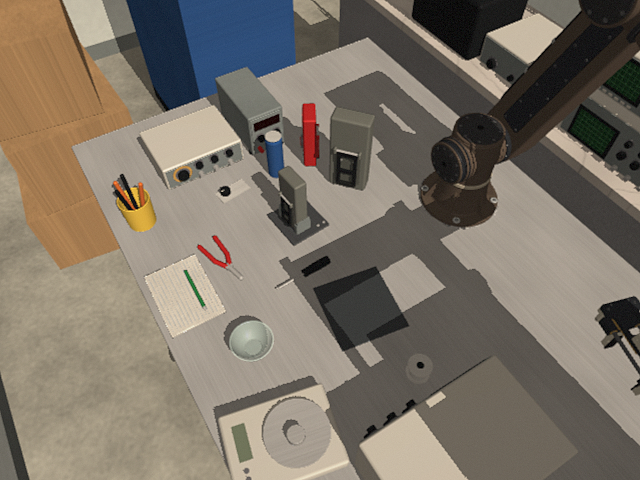

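View pics/top0.png

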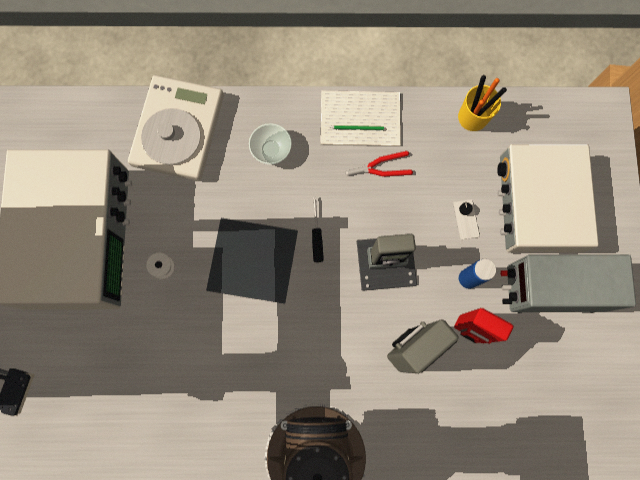

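Scene picture: the meter, the smaller of the two grey ones, stands in its holder at about (293,200). Its back and leg face the camera. The mat is at about (360,305), the reel at (419,368), and the screwdriver at (300,270). Top picture: meter top at (393,245), holder plate at (388,263), mat at (252,260), screwdriver at (318,230), and the large grey decoy at (423,347).

```bash
python3 - <<'E'
from h import *
T=pickle.load(open("top.pkl","rb")); S=pickle.load(open("scene.pkl","rb"))
w=cloud(T); ws=cloud(S)
def rect(P,name):
    r=cv2.minAreaRect((P*1000).astype(np.float32)); print(name,len(P),np.round(r[0],1),np.round(r[1],1),round(r[2],1), cv2.boxPoints(r).round(0).tolist())
# meter top by height, both views
for n,ww in(("top",w),("scene",ws)):
    m=(ww[...,2]>.185)&(ww[...,2]<.215)
    k,l,st,ce=cv2.connectedComponentsWithStats(m.astype(np.uint8))
    for i in range(1,k):
        if 60<st[i,4]:
            P=ww[l==i]; c=np.median(P,0)
            if 0.3<c[0]<.8 and abs(c[1])<.5: rect(P[:,:2],n+f" z={c[2]:.3f} px={ce[i].round()}")
# mat : dark pixels in region
px=T["pixels"]; g=px.max(2)
roi=np.zeros_like(g); roi[205:315,195:310]=1
hgt=w[...,2]
# dark mat both lit/shadow: lit mat vs bench in shadow -> use height>2.5mm too
m=((g<75)&(roi>0)).astype(np.uint8)
m=cv2.morphologyEx(m,cv2.MORPH_OPEN,np.ones((3,3)))
k,l,st,ce=cv2.connectedComponentsWithStats(m); i=1+st[1:,4].argmax()
P=w[l==i]; print("mat z",np.nanmedian(P[:,2])); rect(P[~np.isnan(P[:,0])][:,:2],"mat")
for (u,v,nm) in [(160,265,"reel"),(317,240,"driver handle"),(317,205,"tip"),(390,270,"plate"),(480,272,"spray"),(467,220,"pot"),(270,145,"bowl"),(423,347,"decoy")]:
    print(nm,np.round(w[v,u],3))
# plate of holder
m=(g<95); roi=np.zeros_like(g); roi[230:295,350:425]=1
m=m&(roi>0)&(np.abs(hgt-.008)<.004)
P=w[m]; rect(P[:,:2],"plate")
# profile of meter from scene view: points near the meter, back side
r=env.capture("wrist"); cv2.imwrite("pics/w0.png",r["pixels"]); print(-r["R"].T@r["t"],r["R"][2])
cv2.imwrite("pics/c0.png",cv2.resize(S["pixels"][150:250,250:340],None,fx=6,fy=6,interpolation=cv2.INTER_CUBIC))
E
```

```text
top z=0.197 px=[396. 243.] 691 [ 478.5 -177.2] [42.3 84.3] 4.4 [[454.0, -137.0], [461.0, -221.0], [503.0, -218.0], [496.0, -134.0]]
top z=0.189 px=[493. 323.] 603 [ 301.5 -384.3] [83.5 40.6] 60.1 [[263.0, -410.0], [298.0, -431.0], [340.0, -358.0], [305.0, -338.0]]
scene z=0.190 px=[309. 113.] 240 [ 301.5 -381. ] [85.3 38.4] 59.4 [[263.0, -408.0], [296.0, -428.0], [340.0, -354.0], [307.0, -335.0]]
scene z=0.197 px=[292. 179.] 396 [ 480.4 -176. ] [41.4 87.3] 5.4 [[456.0, -135.0], [464.0, -221.0], [505.0, -217.0], [497.0, -131.0]]
mat z 0.0034069184329381065
mat 5863 [475.  160.4] [202.1 191.2] 80.7 [[364.0, 76.0], [553.0, 45.0], [586.0, 245.0], [397.0, 276.0]]
reel [0.455 0.382 0.039]
driver handle [ 0.519 -0.003  0.032]
tip [ 0.617 -0.004 -0.001]
plate [ 0.447 -0.187  0.006]
spray [ 0.419 -0.371  0.158]
pot [ 0.577 -0.389  0.001]
bowl [0.778 0.119 0.004]
decoy [ 0.249 -0.215  0.268]
plate 1141 [ 466.7 -187.5] [127.9 157.8] 5.2 [[396.0, -115.0], [410.0, -272.0], [538.0, -260.0], [523.0, -103.0]]
[0.26309023 0.62679301 0.38395417] [-0.28462464  0.08128747 -0.95518645]
```

View pics/c0.png

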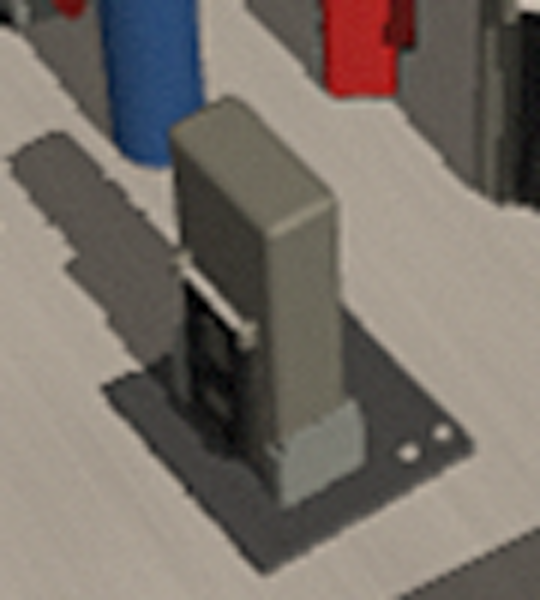

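The crop shows the meter's back with the black leg, the hinge pin at about (215,300) and the foot near (215,440). The back faces away from the robot, as stated. The tool can only point straight down, so the leg can't be reached in the holder because the gripper body would hit the back. Plan:
1. Grip the meter by its sides and lift it out.
2. Lay it face down on the mat and lift the leg open by its sides.
3. Stand the meter up.

First I move above the meter.

Request:
play_rows(moves=[[1, [0.254, -0.399, 0.08], 10], [1, [0.254, -0.399, 0.08], 10], [1, [0.254, -0.399, 0.08], 10], [1, [0.254, -0.399, 0.08], 10], [1, [0.254, -0.399, 0.08], 10], [1, [0.254, -0.399, 0.08], 10], [1, [0.254, -0.399, 0.08], 20.8], [1, [0.254, -0.399, 0.08], 20.8], [1, [0.2935, -0.826, 0.08], 20.8], [1, [0.2935, -0.826, 0.08], 20.8], [1, [0.2935, -0.826, 0.08], 20.8], [1, [0.2935, -0.826, 0.08], 20.8]], grip_force=10)

```text
t: 1.65
position: [0.4631, -0.0011, 0.3288]
orientation: [-3.139, -0.131, -0.001]
contact_force: [1.3, -0.2, 0.5]
width: 1.003
finger_force: 0.0
```

Request:
play_rows(moves=[[1, [0, 0, 0], 0], [1, [0, 0, 0], 0], [1, [0, 0, 0], 0]])

```text
t: 2.02
position: [0.4635, 0.0018, 0.3285]
orientation: [-3.139, -0.133, 0.0]
contact_force: [0.3, 0.3, -0.3]
width: 0.995
finger_force: 0.0
```

Request:
play_rows(moves=[[1, [0.016, -0.178, 0], 0], [1, [0.016, -0.178, 0], 0], [1, [0.016, -0.178, 0], 0], [1, [0.016, -0.178, 0], 0], [1, [0.016, -0.178, 0], 0]])

```text
t: 2.65
position: [0.4797, -0.1763, 0.3282]
orientation: [-3.139, -0.132, 0.001]
contact_force: [-0.5, 0.7, 0.5]
width: 1.001
finger_force: 0.0
```

```bash
python3 - <<'E'
from h import *
r=env.capture("wrist"); pickle.dump(r,open("w1.pkl","wb")); cv2.imwrite("pics/w1.png",r["pixels"])
s=env.state(); print(s["position"],s["orientation"]); 
w=cloud(r); m=np.abs(w[...,2]-.198)<.008
k,l,st,ce=cv2.connectedComponentsWithStats(m.astype(np.uint8))
for i in range(1,k):
    if st[i,4]>500:
        P=w[l==i]; q=cv2.minAreaRect((P[:,:2]*1000).astype(np.float32)); print(st[i],np.median(P,0),q,cv2.boxPoints(q).round(1).tolist())
p=s["position"]
def proj(X): c=r["R"]@X+r["t"]; c=r["K"]@c; return (c[:2]/c[2]).round()
print(proj(p),proj(p-[0,0,.022]))
E
```

```text
[ 0.47974564 -0.17594151  0.32841705] [-3.13859643e+00 -1.33398729e-01  3.91005312e-04]
[ 270  213  100   46 4483] [ 0.48078278 -0.17692949  0.19769941] ((479.07843017578125, -177.08425903320312), (38.739601135253906, 83.93791961669922), 4.984218120574951) [[456.1000061035156, -137.0], [463.3999938964844, -220.60000610351562], [502.0, -217.1999969482422], [494.70001220703125, -133.60000610351562]]
[318. 319.] [318. 296.]
```

View pics/w1.png

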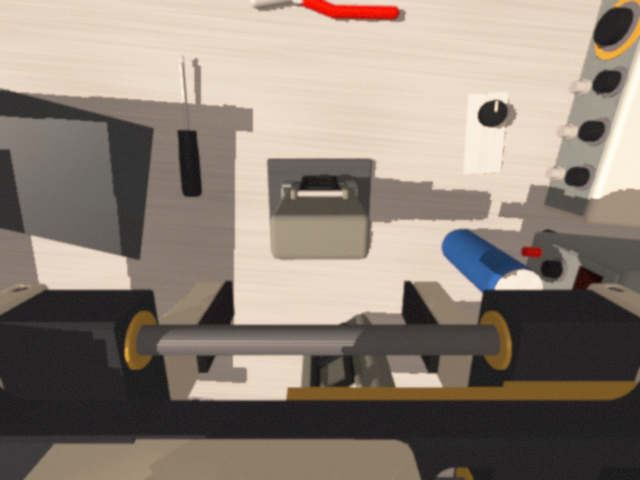

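The wrist view shows the meter top centred at about (320,225) between the fingers, with its pin and leg beyond. The measured centre (0.479,-0.177) and yaw of 5° agree with the top view. I descend in steps.

Request:
play_rows(moves=[[1, [-0.0005, -0.001, -0.05], 0], [1, [-0.0005, -0.001, -0.09], 0], [1, [-0.0005, -0.001, -0.1], 0], [1, [-0.0005, -0.001, -0.107], 0], [1, [-0.0005, -0.001, -0.112], 0], [1, [-0.0005, -0.001, -0.116], 0], [1, [-0.0005, -0.001, -0.118], 0]])

```text
t: 3.58
position: [0.4791, -0.1783, 0.2109]
orientation: [3.139, 0.131, 0.001]
contact_force: [-0.2, 0.3, 0.1]
width: 0.999
finger_force: 0.0
```

Request:
play_rows(moves=[[1, [0, 0.0, -0.015], 0], [1, [0, 0.0, -0.03], 0], [1, [0, 0, -0.04], 0], [1, [0, 0, -0.04], 0], [-1, [0, 0, -0.04], 0], [-1, [0, 0, -0.04], 0], [-1, [0, 0, -0.04], 0], [-1, [0, 0, -0.04], 0]], grip_force=25)

```text
t: 4.58
position: [0.4789, -0.1782, 0.1706]
orientation: [-3.139, -0.131, -0.0]
contact_force: [1.7, -0.8, -4.1]
width: 0.957
finger_force: 25.0
```

Gripped at 84 mm, as expected. I lift straight out, then carry the meter over the screwdriver towards the far part of the mat.

Request:
play_rows(moves=[[-1, [0, 0, 0.02], 0], [-1, [0, 0, 0.05], 0], [-1, [0, 0, 0.08], 0], [-1, [0, 0, 0.11], 0], [-1, [0, 0, 0.12], 0], [-1, [0.01, 0.03, 0.12], -2], [-1, [0.02, 0.07, 0.12], -5], [-1, [0.035, 0.12, 0.12], -8], [-1, [0.05, 0.17, 0.12], -11], [-1, [0.065, 0.22, 0.12], -14.1], [-1, [0.08, 0.27, 0.12], -14.1], [-1, [0.09, 0.305, 0.12], -14.1]])

```text
t: 6.08
position: [0.5686, 0.129, 0.2886]
orientation: [3.131, -0.254, -0.004]
contact_force: [-0.0, -0.1, -5.7]
width: 0.958
finger_force: 25.0
```

Request:
play_rows(moves=[[-1, [0.005, 0.017, 0], 0], [-1, [0.005, 0.017, 0], 0], [-1, [0.005, 0.017, 0], 0]])

```text
t: 6.45
position: [0.5734, 0.143, 0.2899]
orientation: [3.13, -0.256, -0.002]
contact_force: [-0.0, 0.3, -6.5]
width: 0.957
finger_force: 25.0
```

```bash
python3 - <<'E'
from h import *
s=env.state(); print(s["position"],s["orientation"],s["width"])
S=env.capture("scene"); w=cloud(S); p=s["position"]
d=np.linalg.norm(w[...,:2]-p[:2],axis=-1); m=(d<.15)&(w[...,2]>.02)
v,u=np.where(m); print(u.min(),u.max(),v.min(),v.max())
c=S["pixels"][max(v.min()-20,0):v.max()+20,u.min()-20:u.max()+20]; f=min(760/c.shape[1],580/c.shape[0]); cv2.imwrite("pics/s1.png",cv2.resize(c,None,fx=f,fy=f))
E
```

```text
[0.57341206 0.14296066 0.28991671] [ 3.13031877e+00 -2.56207497e-01 -2.06067459e-03] 0.956785045078905
268 424 81 339
```

View pics/s1.png

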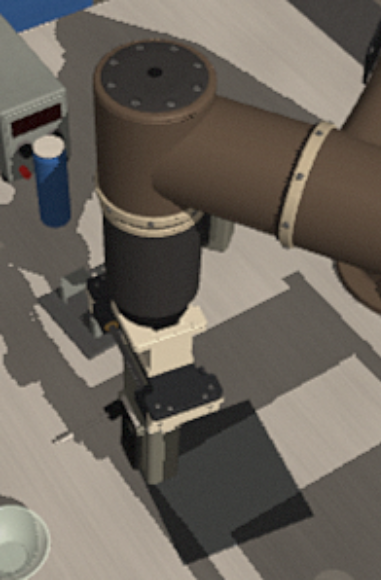

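The meter hangs upright in the grip at about (155,440), beyond the mat's middle, and the holder is empty. I lower it until it just touches.

Request:
play_rows(moves=[[-1, [0, 0, -0.03], 0], [-1, [0, 0, -0.06], 0], [-1, [0, 0, -0.085], 0], [-1, [0, 0, -0.105], 0], [-1, [0, 0, -0.113], 0], [-1, [0, 0, -0.118], 0], [-1, [0, 0, -0.12], 0], [-1, [0, 0, -0.122], 0]], grip_force=15)

```text
t: 7.5
position: [0.5743, 0.1439, 0.1692]
orientation: [-3.131, 0.255, -0.002]
contact_force: [-0.1, -0.4, -6.5]
width: 0.955
finger_force: 15.0
```

Request:
play_rows(moves=[[-1, [0, 0, -0.0025], 0], [-1, [-0.0208, 0.0034, -0.0013], 0], [-1, [-0.0416, 0.0068, -0.0028], 0], [-1, [-0.0619, 0.0102, -0.007], 0], [-1, [-0.0816, 0.0134, -0.0139], 0]])

```text
t: 8.12
position: [0.4945, 0.1574, 0.1587]
orientation: [-3.13, 0.252, -0.01]
contact_force: [-3.2, -3.9, 18.4]
width: 0.956
finger_force: 15.0
```

```bash
cat >> h.py <<'E'
def pic(n,f,u0,u1,v0,v1,k=3):
    c=env.capture(n); cv2.imwrite(f"pics/{f}.png",cv2.resize(c["pixels"][v0:v1,u0:u1],None,fx=k,fy=k)); return c
E
python3 - <<'E'
from h import *
c=pic("scene","s2",250,430,180,360)
E
```

```text
(no output)
```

View pics/s2.png

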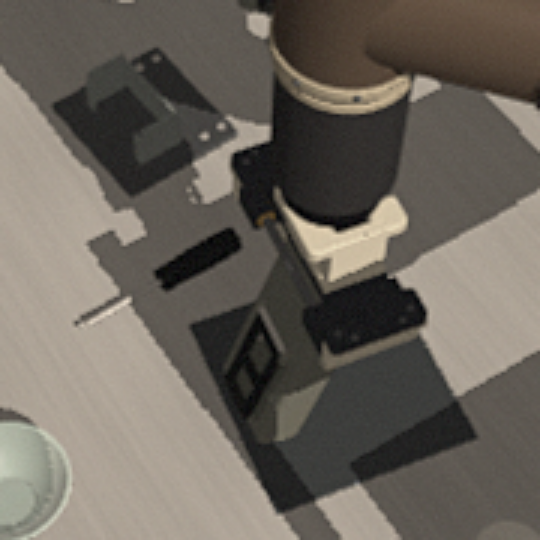

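The meter is tilting forward about its lower front edge on the mat at about (270,440), but it presses too hard (about 24 N). I ease up.

Request:
play_rows(moves=[[-1, [0, 0, 0.002], 0], [-1, [0, 0, 0.003], 0]], grip_force=10)

```text
t: 8.43
position: [0.4926, 0.1575, 0.158]
orientation: [-3.13, 0.255, -0.001]
contact_force: [0.8, 0.4, -4.9]
width: 0.958
finger_force: 10.0
```

Request:
play_rows(moves=[[-1, [-0.0095, 0.0016, -0.004], 0], [-1, [-0.0186, 0.003, -0.009], 0], [-1, [-0.0274, 0.0045, -0.0145], 0], [-1, [-0.0358, 0.0059, -0.021], 0], [-1, [-0.0358, 0.0059, -0.021], 0]])

```text
t: 9.05
position: [0.456, 0.1634, 0.1369]
orientation: [-3.131, 0.255, -0.0]
contact_force: [-4.1, 1.2, 4.1]
width: 0.957
finger_force: 10.0
```

Request:
play_rows(moves=[[-1, [-0.008, 0.0013, -0.0057], 0], [-1, [-0.0155, 0.0025, -0.0127], 0], [-1, [-0.0226, 0.0037, -0.0205], 0], [-1, [-0.0292, 0.0048, -0.0287], 0], [-1, [-0.0292, 0.0048, -0.0287], 0]])

```text
t: 9.68
position: [0.4268, 0.1679, 0.1074]
orientation: [3.131, -0.255, -0.001]
contact_force: [-1.8, 0.8, -3.9]
width: 0.958
finger_force: 10.0
```

Request:
play_rows(moves=[[-1, [-0.006, 0.001, -0.0086], 0], [-1, [-0.0113, 0.0019, -0.0176], 0], [-1, [-0.0163, 0.0027, -0.027], 0], [-1, [-0.0204, 0.0034, -0.0366], 0], [-1, [-0.0204, 0.0034, -0.0366], 0]])

```text
t: 10.3
position: [0.4063, 0.1709, 0.0704]
orientation: [3.13, -0.255, -0.002]
contact_force: [-0.1, -0.7, -3.6]
width: 0.957
finger_force: 10.0
```

Request:
play_rows(moves=[[-1, [-0.0035, 0.0006, -0.009], 0], [-1, [-0.0058, 0.001, -0.0165], 0], [-1, [-0.0085, 0.0014, -0.0245], 0], [-1, [-0.011, 0.0018, -0.0325], 0], [-1, [-0.013, 0.0022, -0.038], 0], [-1, [-0.013, 0.0022, -0.038], 0]])

```text
t: 11.05
position: [0.3938, 0.1735, 0.0329]
orientation: [3.131, -0.255, -0.001]
contact_force: [-0.7, 1.1, -3.9]
width: 0.957
finger_force: 10.0
```

```bash
python3 - <<'E'
from h import *
c=pic("scene","s3",280,440,220,360,4); pickle.dump(c,open("s3.pkl","wb"))
E
```

```text
(no output)
```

View pics/s3.png

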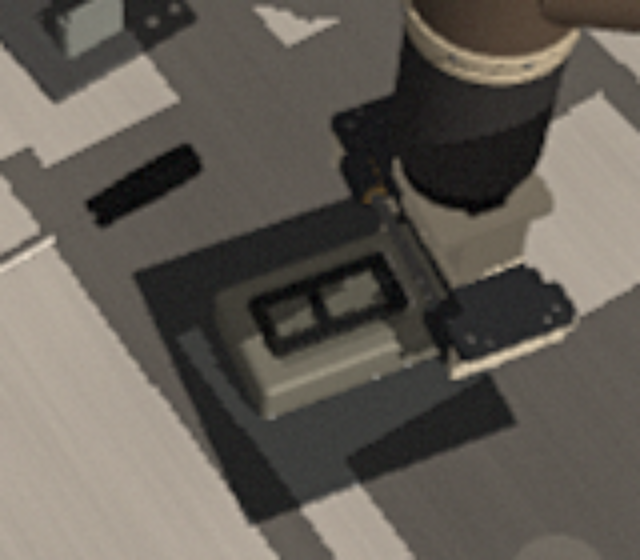

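The meter lies face down on the mat with the leg frame up: pin end at about (390,270), foot end at about (270,330). I release, rise, and measure the leg.

Request:
play_rows(moves=[[-1, [0, 0, -0.003], 0], [0.98, [0, 0, -0.003], 0], [1, [0, 0, -0.003], 0], [1, [0, 0, 0.015], 0], [1, [0, 0, 0.05], 0], [1, [0, 0, 0.1], 0], [1, [0.03, -0.005, 0.15], 0], [1, [0.06, -0.01, 0.17], 0], [1, [0.06, -0.01, 0.17], 0]])

```text
t: 12.22
position: [0.4563, 0.1639, 0.2052]
orientation: [-3.128, 0.258, -0.005]
contact_force: [-0.7, 0.3, -0.8]
width: 0.998
finger_force: 0.0
```

```bash
python3 - <<'E'
from h import *
s=env.state(); print(s["position"],s["contact_force"])
for n in ["wrist","top","scene"]:
    c=env.capture(n); w=cloud(c); g=c["pixels"].max(2)
    pickle.dump(c,open(n+"4.pkl","wb"))
    if n=="wrist": cv2.imwrite("pics/w4.png",c["pixels"])
    uv=np.stack([(w[...,0]-.475)*.987-(w[...,1]-.160)*.162,(w[...,0]-.475)*.162+(w[...,1]-.160)*.987],-1)
    body=(np.abs(uv[...,0])<.13)&(np.abs(uv[...,1])<.06)&(w[...,2]>.025)&(w[...,2]<.075)
    P=w[body]; print(n,body.sum())
    if body.sum()<100: continue
    q=cv2.minAreaRect((uv[body]*1000).astype(np.float32)); print(" body",[np.round(x,1) for x in q])
    leg=body&(g<45); Q=uv[leg]*1000; print(" leg n",leg.sum(),"u",np.percentile(Q[:,0],[1,50,99]).round(1),"v",np.percentile(Q[:,1],[1,50,99]).round(1))
    for a in range(-110,110,20):
        m=body&(uv[...,0]*1000>=a)&(uv[...,0]*1000<a+20)
        if m.sum()>5: print("  ",a,np.percentile(w[m][:,2]*1000,[10,50,90]).round(1),(w[m&leg][:,2]*1000).mean().round(1) if (m&leg).any() else None)
E
```

```text
[0.45625809 0.16390846 0.20523761] [-0.6537712   0.27649122 -0.75104666]
wrist 16854
 body [array([-32.6,   1. ]), array([ 84.2, 180. ]), np.float64(89.9)]
 leg n 1508 u [-54.6   0.6  37. ] v [-20.2 -13.9  16.5]
   -110 [42.5 43.9 45.2] None
   -90 [44.9 46.4 47.6] None
   -70 [47.5 50.6 58.5] 58.0
   -50 [50.4 52.6 59.7] 59.0
   -30 [52.7 54.7 62.2] 62.4
   -10 [55.3 57.9 64.9] 64.2
   10 [57.6 59.6 67.4] 67.3
   30 [59.9 61.6 69.8] 69.8
   50 [37.6 57.5 61.2] None
top 1694
 body [array([-37.4,   0.8]), array([185.1,  84.5]), np.float64(0.1)]
 leg n 206 u [-56.3 -34.5  31.7] v [-21.7 -13.3  21.1]
   -110 [39.1 43.6 47.8] None
   -90 [40.9 45.6 50. ] None
   -70 [44.3 50.5 59.2] 56.7
   -50 [46.7 52.2 59.4] 58.1
   -30 [47.5 53.5 61.5] 58.4
   -10 [55.  60.6 65.4] 62.9
   10 [55.7 62.2 69.2] 65.4
   30 [62.7 67.2 72.7] 65.7
   50 [55.1 58.8 65.2] None
scene 2075
 body [array([-35.5,   3.8]), array([ 87.4, 189.6]), np.float64(89.0)]
 leg n 352 u [-53.8  -2.5  38.5] v [-26.7   0.1  23.4]
   -110 [38.9 43.4 47.2] None
   -90 [39.9 46.2 49.6] None
   -70 [35.7 49.8 58.7] 56.4
   -50 [45.3 52.6 60.2] 58.7
   -30 [43.4 54.7 62.7] 60.9
   -10 [47.  58.2 65.2] 63.2
   10 [43.1 59.7 67.2] 65.7
   30 [48.6 61.9 69.7] 69.0
   50 [33.2 50.7 62. ] 31.4
```

View pics/w4.png

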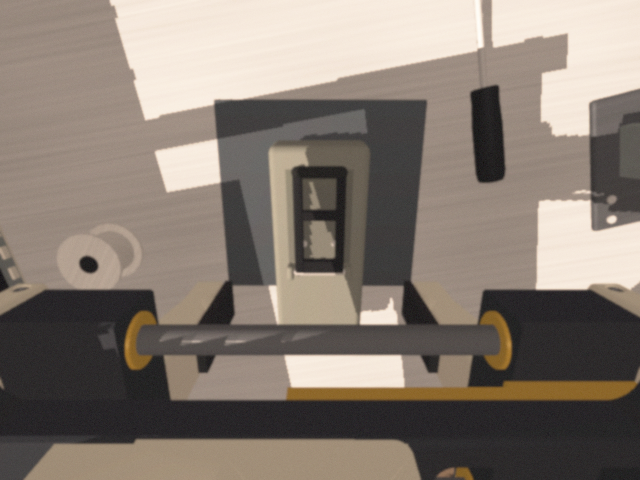

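The wrist view shows the meter square on the mat. The leg frame spans about (295-345,165-272), with the foot bar at (320,172) and the pin at (320,272). The measured foot is at about u=+37 mm, with its bar at z of 61-71 mm, which fits the sizes given. I descend to pinch the foot ends.

Request:
play_rows(moves=[[1, [0.0555, -0.0093, -0.04], 0], [1, [0.0555, -0.0093, -0.08], 0], [1, [0.0555, -0.0093, -0.1], 0], [1, [0.0555, -0.0093, -0.112], 0], [1, [0.0555, -0.0093, -0.119], 0], [1, [0.0555, -0.0093, -0.12], 0], [-1, [0.0555, -0.0093, -0.12], 0], [-1, [0.0555, -0.0093, -0.12], 0], [-1, [0.0555, -0.0093, -0.12], 0], [-1, [0.0555, -0.0093, -0.12], 0], [-1, [0.0555, -0.0093, -0.12], 0], [-1, [0.0555, -0.0093, -0.12], 0]], grip_force=15)

```text
t: 13.88
position: [0.5096, 0.1543, 0.0834]
orientation: [-3.131, 0.256, -0.0]
contact_force: [0.8, 0.7, 1.2]
width: 0.502
finger_force: 15.1
```

The pinch is on the 44 mm leg. I swing it open along the arc.

Request:
play_rows(moves=[[-1, [-0.002, 0.0004, 0.0118], 0], [-1, [-0.0065, 0.001, 0.0248], 0], [-1, [-0.0127, 0.0021, 0.0371], 0], [-1, [-0.0206, 0.0034, 0.0483], 0], [-1, [-0.0295, 0.0048, 0.0575], 0], [-1, [-0.0315, 0.0051, 0.0595], 0], [-1, [-0.0315, 0.0051, 0.0595], 0]])

```text
t: 14.75
position: [0.4779, 0.1595, 0.143]
orientation: [-3.131, 0.255, -0.001]
contact_force: [1.0, -0.4, -0.1]
width: 0.503
finger_force: 15.0
```

```bash
python3 - <<'E'
from h import *
c=pic("scene","s5",280,440,220,360,4)
E
```

```text
(no output)
```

View pics/s5.png

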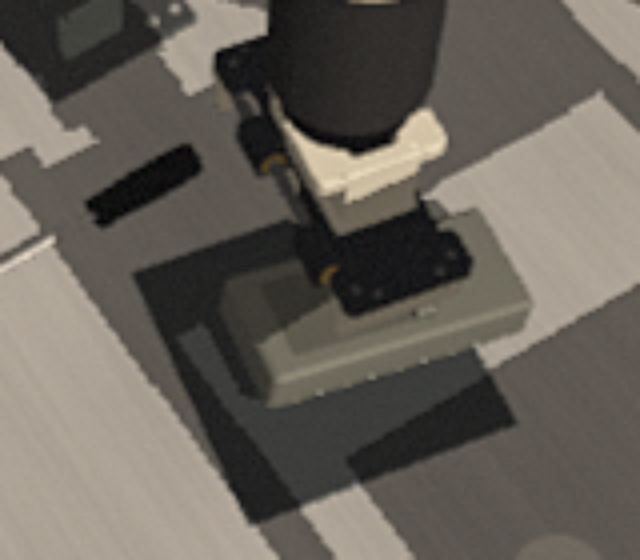

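The leg is raised inside the gripper and the meter is still lying flat. I nudge it a little further to be sure of the stop, then release and check.

Request:
play_rows(moves=[[-1, [-0.002, 0.0003, 0.0018], 0], [-1, [-0.004, 0.0006, 0.0036], 0], [-1, [-0.004, 0.0006, 0.0036], 0]])

```text
t: 15.18
position: [0.4735, 0.1597, 0.1462]
orientation: [3.131, -0.256, -0.001]
contact_force: [0.6, -0.9, -4.3]
width: 0.503
finger_force: 15.0
```

Request:
play_rows(moves=[[1, [0, 0, 0], 0], [1, [0, 0, 0], 0], [1, [0, 0, 0], 0], [1, [0, 0, 0.04], 0], [1, [0, 0, 0.08], 0], [1, [-0.03, 0.005, 0.11], 0], [1, [-0.06, 0.01, 0.11], 0], [1, [-0.06, 0.01, 0.11], 0]])

```text
t: 16.18
position: [0.4127, 0.17, 0.2573]
orientation: [-3.129, 0.253, -0.002]
contact_force: [0.5, -0.0, -0.4]
width: 0.997
finger_force: 0.0
```

```bash
python3 - <<'E'
from h import *
s=env.state(); print(s["position"])
c=env.capture("wrist"); cv2.imwrite("pics/w6.png",c["pixels"])
for n,c in (("wrist",c),("scene",env.capture("scene"))):
    w=cloud(c); g=c["pixels"].max(2)
    uv=np.stack([(w[...,0]-.475)*.987-(w[...,1]-.160)*.162,(w[...,0]-.475)*.162+(w[...,1]-.160)*.987],-1)*1000
    b=(uv[...,0]>-150)&(uv[...,0]<100)&(np.abs(uv[...,1])<60)&(w[...,2]>.02)&(w[...,2]<.16)
    dark=b&(g<45)
    q=cv2.minAreaRect(uv[b&(w[...,2]<.07)].astype(np.float32)); print(n,[np.round(x,1) for x in q])
    for a in range(-140,80,10):
        m=b&(uv[...,0]>=a)&(uv[...,0]<a+10)
        if m.sum()>5: print("  ",a,np.percentile(w[m][:,2]*1000,[5,50,95,100]).round(1), np.percentile(uv[m][:,1],[2,98]).round(1),(m&dark).sum())
E
```

```text
[0.41273317 0.16999433 0.25732634]
wrist [array([-40.6,   0.6]), array([ 84.3, 191.4]), np.float64(89.6)]
   -140 [37.8 39.7 41.2 42.2] [-37.   40.4] 0
   -130 [39.5 41.2 42.4 43.2] [-38.9  41.2] 0
   -120 [40.7 42.4 43.7 44.5] [-38.5  40.7] 0
   -110 [41.8 43.5 45.  46.2] [-38.4  41.3] 0
   -100 [43.  44.9 46.2 47.2] [-38.8  40.9] 0
   -90 [44.4 46.1 47.4 48.3] [-38.9  40.4] 0
   -80 [45.4 47.3 48.7 49.7] [-39.  41.] 0
   -70 [46.5 48.9 59.4 60.3] [-39.4  40.8] 7
   -60 [48.2 59.5 67.5 71.2] [-39.1  40.3] 219
   -50 [49.2 51.9 79.3 82.9] [-39.1  40.8] 81
   -40 [50.3 53.  91.7 95.5] [-39.3  40.5] 104
   -30 [ 51.9  94.7 102.2 105.8] [-39.1  39.9] 407
   -20 [ 53.1  55.7 113.5 116.6] [-39.3  40.2] 151
   -10 [ 53.9 119.6 128.  129. ] [-39.7  40. ] 351
   0 [ 55.7  58.6 128.1 129.8] [-39.2  39.6] 302
   10 [56.7 59.  60.7 61.9] [-39.6  39.6] 0
   20 [57.7 60.3 61.8 63.4] [-39.8  40. ] 0
   30 [59.  60.9 62.3 63.8] [-39.7  39.7] 0
   40 [59.4 61.5 62.9 63.9] [-39.2  39.3] 0
   50 [33.2 57.2 59.3 60. ] [-35.3  35.5] 0
scene [array([-40. ,   2.2]), array([ 87.6, 191.9]), np.float64(89.3)
[... 222 characters left out ...]
  42.4] 0
   -90 [29.  46.  50.9 51.7] [-37.3  43.4] 0
   -80 [29.5 46.7 50.6 56.3] [-36.7  43.9] 0
   -70 [26.2 49.4 60.8 63.7] [-36.1  44.3] 2
   -60 [29.6 54.6 68.6 71.2] [-36.4  43.5] 45
   -50 [26.7 52.8 78.6 83.1] [-22.9  43.5] 23
   -40 [31.9 52.9 89.2 93.9] [-31.1  43.4] 25
   -30 [ 30.9  56.2 102.7 105.7] [-26.5  43.5] 44
   -20 [ 32.2  56.  110.4 116.5] [-36.3  42.3] 30
   -10 [ 34.5  57.6 126.3 132.1] [-36.7  42.4] 32
   0 [ 37.9  58.9 129.1 132.7] [-35.6  42.3] 51
   10 [33.9 58.2 62.7 65. ] [-38.8  42.8] 1
   20 [37.9 59.9 62.9 65.3] [-36.3  42.7] 1
   30 [35.6 60.4 64.2 71.7] [-38.1  42. ] 1
   40 [39.9 61.  66.3 68.3] [-36.6  42.8] 0
   50 [31.4 46.3 61.9 65.4] [-36.5  40.3] 0
```

View pics/w6.png

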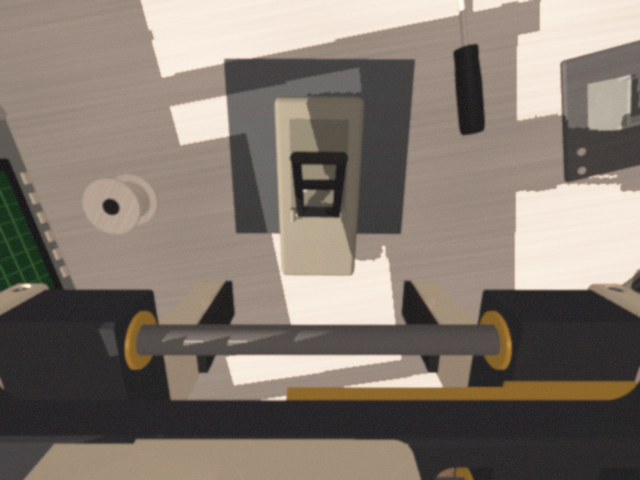

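The wrist view shows the leg standing out, from the pin at (318,212) to the foot at (320,158). Its slope is 0.85 rad against 0.12 for the back, so the leg is at about 0.73, which is open. Next I regrip the meter near its top by the sides.

Request:
play_rows(moves=[[1, [-0.0383, 0.0072, -0.06], 0], [1, [-0.0383, 0.0072, -0.12], 0], [1, [-0.0383, 0.0072, -0.16], 0], [1, [-0.0383, 0.0072, -0.175], 0], [1, [-0.0383, 0.0072, -0.182], 0], [1, [-0.0383, 0.0072, -0.189], 0], [1, [-0.0383, 0.0072, -0.196], 0]], grip_force=12)

```text
t: 17.15
position: [0.3761, 0.1775, 0.0606]
orientation: [-3.13, 0.256, -0.001]
contact_force: [-0.4, -0.1, 0.6]
width: 1.002
finger_force: 0.0
```

Request:
play_rows(moves=[[1, [-0.001, 0, -0.015], 0], [1, [-0.001, 0, -0.025], 0], [1, [-0.001, 0, -0.03], 0], [1, [-0.001, 0, -0.03], 0], [-1, [-0.001, 0, -0.03], 0], [-1, [-0.001, 0, -0.03], 0], [-1, [-0.001, 0, -0.03], 0]])

```text
t: 18.02
position: [0.3747, 0.1771, 0.0307]
orientation: [-3.131, 0.256, -0.0]
contact_force: [0.6, -1.1, -0.1]
width: 0.957
finger_force: 12.0
```

Request:
play_rows(moves=[[-1, [0.002, -0.0003, 0.006], 0], [-1, [0.0045, -0.0007, 0.013], 0], [-1, [0.0075, -0.0012, 0.021], 0], [-1, [0.0103, -0.0017, 0.029], 0], [-1, [0.0131, -0.0022, 0.0372], 0], [-1, [0.0175, -0.0029, 0.047], 0], [-1, [0.0222, -0.0036, 0.056], 0], [-1, [0.0278, -0.0045, 0.065], 0], [-1, [0.0334, -0.0055, 0.0735], 0], [-1, [0.0334, -0.0055, 0.0735], 0]])

```text
t: 19.27
position: [0.409, 0.1721, 0.1048]
orientation: [-3.13, 0.256, -0.002]
contact_force: [-1.3, 0.7, -1.6]
width: 0.958
finger_force: 12.0
```

```bash
cat >> h.py <<'E'
def prof(n="scene"):
    # meter posture in mat axes: u away from robot, v left, mm
    c=env.capture(n); w=cloud(c); g=c["pixels"].max(2)
    uv=np.stack([(w[...,0]-.475)*.987-(w[...,1]-.160)*.162,(w[...,0]-.475)*.162+(w[...,1]-.160)*.987],-1)*1000
    z=w[...,2]*1000
    return c,uv,z,g
E
python3 - <<'E'
from h import *
s=env.state(); print(s["position"],s["contact_force"])
c,uv,z,g=prof()
b=(uv[...,0]>-150)&(uv[...,0]<140)&(np.abs(uv[...,1])<60)&(z>8)&(z<170)
# side face pixels v 38..48
sd=b&(uv[...,1]>36)&(uv[...,1]<48)
for a in range(10,170,12):
    m=b&(z>=a)&(z<a+12); k=sd&(z>=a)&(z<a+12)
    print(a,m.sum(),np.percentile(uv[m][:,0],[2,98]).round(0) if m.sum()>3 else "", "side",np.percentile(uv[k][:,0],[3,97]).round(0) if k.sum()>3 else "")
E
```

```text
[0.40901585 0.17206564 0.10475855] [-1.27850204  0.73084783 -1.59320582]
10 19 [-58.  93.] side [-42.  63.]
22 34 [22. 71.] side [24. 70.]
34 181 [ 8. 75.] side [ 6. 74.]
46 284 [-17.  68.] side [-21.  62.]
58 266 [-35.  48.] side [-41.  41.]
70 245 [-48.  25.] side [-53.  19.]
82 198 [-52.   4.] side [-51.  -5.]
94 448 [-52.  13.] side [-47. -23.]
106 290 [-66.  67.] side 
118 92 [-64.  75.] side 
130 9 [-59. -54.] side 
142 5 [-56. -29.] side 
154 80 [-49. -28.] side [-42. -35.]
166 68 [-46. -28.] side
```

The back slopes at about 29°, so the tilt is following the plan. I continue up to upright.

Request:
play_rows(moves=[[-1, [0.0065, -0.001, 0.008], 0], [-1, [0.0134, -0.0022, 0.0157], 0], [-1, [0.0209, -0.0034, 0.0226], 0], [-1, [0.0287, -0.0047, 0.0293], 0], [-1, [0.037, -0.0061, 0.0353], 0], [-1, [0.0457, -0.0075, 0.041], 0], [-1, [0.0547, -0.009, 0.0458], 0], [-1, [0.064, -0.0105, 0.0502], 0], [-1, [0.0735, -0.012, 0.0538], 0], [-1, [0.0833, -0.0137, 0.0569], 0], [-1, [0.0932, -0.0153, 0.0592], 0], [-1, [0.1033, -0.017, 0.0611], 0]])

```text
t: 20.82
position: [0.5121, 0.1545, 0.1652]
orientation: [3.131, -0.255, 0.0]
contact_force: [-2.1, -0.5, -1.4]
width: 0.957
finger_force: 12.0
```

Request:
play_rows(moves=[[-1, [0.0101, -0.0017, 0.001], 0], [-1, [0.0203, -0.0033, 0.0015], 0], [-1, [0.0305, -0.005, 0.0012], 0], [-1, [0.0407, -0.0067, 0.0005], 0], [-1, [0.0407, -0.0067, 0.0005], 0]])

```text
t: 21.45
position: [0.5533, 0.1477, 0.1655]
orientation: [3.131, -0.256, 0.002]
contact_force: [2.4, -2.5, 0.2]
width: 0.961
finger_force: 12.0
```

Request:
play_rows(moves=[[-1, [0, 0, 0.012], 0], [-1, [0, 0, 0.025], 0], [-1, [-0.02, 0.0033, 0.025], 0], [-1, [-0.05, 0.0082, 0.025], 0], [-1, [-0.08, 0.0131, 0.025], 0], [-1, [-0.11, 0.0181, 0.025], 0], [-1, [-0.125, 0.0205, 0.025], 0], [-1, [-0.1332, 0.0219, 0.025], 0], [-1, [-0.1332, 0.0219, 0.025], 0], [-1, [-0.1332, 0.0219, 0.025], 0]])

```text
t: 22.7
position: [0.4195, 0.17, 0.1906]
orientation: [-3.131, 0.256, -0.0]
contact_force: [-1.2, 0.3, -6.8]
width: 0.96
finger_force: 12.0
```

```bash
cat > m.py <<'E'
from h import *
s=env.state(); print(s["position"],s["contact_force"])
p=s["position"]; print("grip u,v",(p[0]-.475)*987-(p[1]-.16)*162,(p[0]-.475)*162+(p[1]-.16)*987)
c,uv,z,g=prof()
b=(uv[...,0]>-150)&(uv[...,0]<140)&(np.abs(uv[...,1])<60)&(z>8)&(z<190)
sd=b&(uv[...,1]>34)&(uv[...,1]<50)
for a in range(10,190,12):
    m=b&(z>=a)&(z<a+12); k=sd&(z>=a)&(z<a+12); d=m&(g<60)
    print(a,m.sum(),np.percentile(uv[m][:,0],[2,98]).round(0) if m.sum()>3 else "", "side",k.sum(),np.percentile(uv[k][:,0],[3,97]).round(0) if k.sum()>3 else "","dark",d.sum(),np.percentile(uv[d],[3,97],axis=0).round(0).tolist() if d.sum()>3 else "")
E
python3 m.py
```

```text
[0.41948497 0.16997424 0.19063302] [-1.23647414  0.29127061 -6.80501661]
grip u,v -56.40916046575939 0.8511369794905086
10 27 [-90. 100.] side 3  dark 10 [[-80.0, -52.0], [84.0, 55.0]]
22 1  side 1  dark 0 
34 48 [-70. -34.] side 24 [-71. -34.] dark 24 [[-37.0, -39.0], [-34.0, 30.0]]
46 71 [-69. -34.] side 37 [-70. -35.] dark 32 [[-37.0, -33.0], [-34.0, 34.0]]
58 74 [-68. -34.] side 32 [-69. -36.] dark 45 [[-39.0, -32.0], [-34.0, 35.0]]
70 90 [-73.  31.] side 41 [-74. -39.] dark 49 [[-40.0, -35.0], [31.0, 33.0]]
82 152 [-74.  32.] side 30 [-76. -40.] dark 122 [[-40.0, -25.0], [32.0, 29.0]]
94 124 [-73.  20.] side 37 [-78. -39.] dark 89 [[-41.0, -24.0], [20.0, 31.0]]
106 139 [-74.   7.] side 38 [-74. -42.] dark 108 [[-43.0, -20.0], [7.0, 38.0]]
118 105 [-78.  -4.] side 40 [-79. -43.] dark 89 [[-71.0, -18.0], [-5.0, 44.0]]
130 110 [-77. -20.] side 36 [-79. -44.] dark 98 [[-73.0, -19.0], [-21.0, 44.0]]
142 173 [-53. -31.] side 16 [-69. -45.] dark 115 [[-50.0, -33.0], [-31.0, 43.0]]
154 57 [-49. -44.] side 6 [-48. -46.] dark 50 [[-49.0, -34.0], [-44.0, 32.0]]
166 46 [-58. -45.] side 0  dark 38 [[-51.0, -43.0], [-46.0, 0.0]]
178 29 [-50. -44.] side 0  dark 19 [[-50.0, -44.0], [-46.0, 1.0]]
```

Lifted clear with the leg open, foot about 65 mm behind the back. The meter tilts forward about 0.1 rad. I lower it to touch the mat.

Request:
play_rows(moves=[[-1, [-0.003, 0.0005, -0.01], 0], [-1, [-0.003, 0.0005, -0.017], 0], [-1, [-0.003, 0.0005, -0.02], 0], [-1, [-0.003, 0.0005, -0.0225], 0], [-1, [-0.003, 0.0005, -0.0225], 0]], grip_force=10)

```text
t: 23.38
position: [0.4159, 0.1703, 0.168]
orientation: [3.131, -0.255, -0.0]
contact_force: [-0.2, -0.4, -6.5]
width: 0.957
finger_force: 10.0
```

Request:
play_rows(moves=[[-1, [0.002, -0.0003, -0.001], 0], [-1, [0.005, -0.0008, -0.002], 0], [-1, [0.01, -0.0016, -0.0025], 0], [-1, [0.01, -0.0016, -0.0025], 0]])

```text
t: 23.88
position: [0.4265, 0.1688, 0.1658]
orientation: [-3.131, 0.256, -0.001]
contact_force: [0.9, -0.1, -4.1]
width: 0.961
finger_force: 10.0
```

Request:
play_rows(moves=[[-1, [0.007, -0.0011, -0.0005], 0], [-1, [0.014, -0.0023, -0.0003], 0], [-1, [0.021, -0.0034, 0], 0], [-1, [0.028, -0.0045, 0], 0], [-1, [0.028, -0.0045, 0], 0]])

```text
t: 24.5
position: [0.4544, 0.1641, 0.1654]
orientation: [3.131, -0.256, -0.0]
contact_force: [0.3, -0.9, -5.8]
width: 0.958
finger_force: 10.0
```

```bash
python3 m.py
```

```text
[0.45438382 0.1640776  0.1653725 ] [ 0.27997221 -0.94483813 -5.84147821]
grip u,v -21.00874149661042 0.6847669308027151
10 69 [-84.  89.] side 30 [-53.  61.] dark 34 [[-14.0, -50.0], [87.0, 34.0]]
22 56 [-47.  -9.] side 31 [-47. -11.] dark 25 [[-12.0, -35.0], [-9.0, 32.0]]
34 64 [-47.  -9.] side 32 [-48. -11.] dark 32 [[-12.0, -33.0], [-9.0, 31.0]]
46 123 [-43.  59.] side 35 [-45. -11.] dark 89 [[-12.0, -30.0], [59.0, 30.0]]
58 121 [-47.  57.] side 40 [-47. -12.] dark 81 [[-12.0, -28.0], [57.0, 31.0]]
70 119 [-48.  43.] side 33 [-49. -12.] dark 87 [[-12.0, -20.0], [42.0, 30.0]]
82 97 [-43.  31.] side 31 [-46. -13.] dark 64 [[-13.0, -19.0], [31.0, 31.0]]
94 92 [-46.  20.] side 39 [-46. -13.] dark 55 [[-14.0, -20.0], [21.0, 34.0]]
106 119 [-46.   7.] side 27 [-50. -13.] dark 90 [[-26.0, -22.0], [7.0, 43.0]]
118 94 [-16.  -0.] side 1  dark 42 [[-15.0, -33.0], [-0.0, 31.0]]
130 20 [-16. -13.] side 0  dark 20 [[-16.0, -38.0], [-13.0, -6.0]]
142 19 [-16. -11.] side 0  dark 15 [[-16.0, -43.0], [-12.0, -3.0]]
154 7 [-11.  -8.] side 0  dark 1 
166 20 [-17. -15.] side 0  dark 19 [[-17.0, -42.0], [-15.0, 9.0]]
178 31 [-17. -10.] side 0  dark 29 [[-17.0, -44.0], [-12.0, 16.0]]
```

The meter was barely touching and slid along; its heel is now at about u=-9. I move it back 30 mm and press a little firmer before leaning it.

Request:
play_rows(moves=[[-1, [0, 0, 0.004], 0], [-1, [-0.015, 0.0025, 0.004], 0], [-1, [-0.0296, 0.0049, 0.004], 0], [-1, [-0.0296, 0.0049, 0], 0], [-1, [-0.0296, 0.0049, -0.0015], 0], [-1, [-0.0296, 0.0049, -0.0025], 0], [-1, [-0.0296, 0.0049, -0.0025], 0]])

```text
t: 25.42
position: [0.4261, 0.1693, 0.1649]
orientation: [-3.131, 0.253, -0.005]
contact_force: [1.0, -3.8, 8.9]
width: 0.96
finger_force: 10.0
```

Request:
play_rows(moves=[[-1, [0.006, -0.001, 0.0005], 0], [-1, [0.012, -0.002, 0.001], 0], [-1, [0.018, -0.003, 0.0015], 0], [-1, [0.018, -0.003, 0.0015], 0]], grip_force=8)

```text
t: 25.92
position: [0.4429, 0.1662, 0.1643]
orientation: [-3.131, 0.256, -0.0]
contact_force: [1.0, 0.2, -1.6]
width: 0.959
finger_force: 8.0
```

```bash
python3 m.py | head -14
```

```text
[0.44285235 0.16619188 0.16432021] [ 1.02917519  0.15508144 -1.60238298]
grip u,v -32.73281731674362 0.9034643272699601
10 67 [-79.  88.] side 33 [-76.  75.] dark 28 [[-41.0, -52.0], [88.0, 45.0]]
22 47 [-74. -36.] side 27 [-74. -39.] dark 20 [[-39.0, -35.0], [-36.0, 33.0]]
34 93 [-70.  34.] side 30 [-72. -37.] dark 63 [[-37.0, -27.0], [34.0, 30.0]]
46 99 [-71.  33.] side 30 [-73. -37.] dark 68 [[-36.0, -22.0], [33.0, 32.0]]
58 84 [-70.  21.] side 32 [-72. -35.] dark 53 [[-35.0, -19.0], [21.0, 31.0]]
70 118 [-68.  13.] side 38 [-69. -34.] dark 81 [[-33.0, -17.0], [13.0, 31.0]]
82 84 [-67.   5.] side 30 [-68. -34.] dark 54 [[-33.0, -18.0], [5.0, 31.0]]
94 73 [-67.  -6.] side 38 [-67. -32.] dark 35 [[-20.0, -18.0], [-6.0, 25.0]]
106 117 [-64. -14.] side 20 [-67. -35.] dark 72 [[-31.0, -24.0], [-14.0, 29.0]]
118 42 [-35. -21.] side 1  dark 19 [[-31.0, -35.0], [-21.0, 16.0]]
130 14 [-31. -29.] side 0  dark 14 [[-31.0, -35.0], [-29.0, -9.0]]
142 11 [-27. -21.] side 0  dark 3
```

Request:
play_rows(moves=[[-1, [0.0062, -0.001, 0], 0], [-1, [0.0124, -0.002, -0.0002], 0], [-1, [0.0192, -0.0032, -0.0008], 0], [-1, [0.0257, -0.0042, -0.0016], 0], [-1, [0.0327, -0.0054, -0.0027], 0], [-1, [0.0394, -0.0065, -0.004], 0], [-1, [0.0394, -0.0065, -0.004], 0]])

```text
t: 26.85
position: [0.4823, 0.1594, 0.1604]
orientation: [3.131, -0.256, 0.0]
contact_force: [0.0, 0.1, -4.2]
width: 0.958
finger_force: 8.0
```

```bash
python3 m.py | head -14
```

```text
[0.48227344 0.1593985  0.16039806] [ 0.01203451  0.09255028 -4.17750327]
grip u,v 7.276325426188311 0.5846151439611891
10 35 [-65.  79.] side 19 [-67.  77.] dark 7 [[-22.0, -54.0], [79.0, 38.0]]
22 88 [-71.  42.] side 31 [-72. -31.] dark 59 [[-29.0, -18.0], [42.0, 30.0]]
34 62 [-69.  36.] side 37 [-70. -28.] dark 28 [[-71.0, -20.0], [37.0, 36.0]]
46 57 [-66.  32.] side 27 [-65. -25.] dark 30 [[-30.0, -20.0], [33.0, 29.0]]
58 95 [-58.  27.] side 37 [-59. -19.] dark 59 [[7.0, -19.0], [27.0, 26.0]]
70 59 [-54.  23.] side 29 [-54. -17.] dark 30 [[7.0, -18.0], [23.0, 25.0]]
82 62 [-53.  16.] side 38 [-54. -14.] dark 25 [[-54.0, -20.0], [17.0, 35.0]]
94 36 [-49.  11.] side 33 [-49. -10.] dark 2 
106 13 [-43.  -5.] side 12 [-43.  -9.] dark 3 
118 1  side 0  dark 1 
130 1  side 0  dark 0 
142 10 [ 7. 18.] side 0  dark 4 [[7.0, -42.0], [16.0, -18.0]]
```

Request:
play_rows(moves=[[-1, [0.0064, -0.001, -0.0022], 0], [-1, [0.0128, -0.0021, -0.0042], 0], [-1, [0.0188, -0.0031, -0.0065], 0], [-1, [0.0237, -0.0039, -0.0085], 0], [-1, [0.0237, -0.0039, -0.0085], 0]])

```text
t: 27.52
position: [0.5061, 0.1557, 0.1521]
orientation: [-3.131, 0.256, -0.001]
contact_force: [1.3, -1.3, 1.5]
width: 0.959
finger_force: 8.0
```

```bash
python3 m.py | head -14
```

```text
[0.50613572 0.15567557 0.15210968] [ 1.27473298 -1.29076943  1.46702499]
grip u,v 31.43151422839749 0.7757781001453905
10 83 [-81.  78.] side 18 [-60.  53.] dark 58 [[-48.0, -29.0], [72.0, 37.0]]
22 61 [-70.  43.] side 29 [-69. -31.] dark 32 [[-70.0, -19.0], [43.0, 25.0]]
34 56 [-67.  37.] side 33 [-66. -23.] dark 23 [[-65.0, -19.0], [37.0, 34.0]]
46 85 [-63.  35.] side 37 [-59. -17.] dark 44 [[-62.0, -19.0], [35.0, 26.0]]
58 35 [-56.  32.] side 28 [-53. -12.] dark 6 [[-57.0, -6.0], [32.0, 34.0]]
70 41 [-48.  -7.] side 41 [-48.  -8.] dark 2 
82 35 [-43.   1.] side 35 [-42.  -0.] dark 1 
94 22 [-34.   3.] side 22 [-33.   2.] dark 0 
106 0  side 0  dark 0 
118 0  side 0  dark 0 
130 0  side 0  dark 0 
142 0  side 0  dark 0
```

Request:
play_rows(moves=[[-1, [0.005, -0.0008, -0.0016], 0], [-1, [0.0095, -0.0016, -0.0036], 0], [-1, [0.0095, -0.0016, -0.0036], 0]])

```text
t: 27.95
position: [0.515, 0.1541, 0.1482]
orientation: [-3.131, 0.256, 0.001]
contact_force: [-0.5, -0.2, -2.5]
width: 0.958
finger_force: 8.0
```

```bash
python3 m.py | head -10
```

```text
[0.51499792 0.15414042 0.14815361] [-0.47763157 -0.15194608 -2.5131167 ]
grip u,v 40.427196716631286 0.6962532585507359
10 90 [-79.  91.] side 19 [-48.  73.] dark 62 [[15.0, -31.0], [91.0, 25.0]]
22 55 [-70.  41.] side 29 [-69. -31.] dark 26 [[-70.0, -18.0], [41.0, 25.0]]
34 58 [-67.  39.] side 38 [-64. -20.] dark 21 [[-67.0, -19.0], [39.0, 36.0]]
46 49 [-61.  33.] side 34 [-58. -14.] dark 15 [[-62.0, 17.0], [34.0, 38.0]]
58 43 [-52.  -1.] side 38 [-50.  -9.] dark 6 [[-53.0, 23.0], [21.0, 36.0]]
70 42 [-45.  -1.] side 38 [-44.  -1.] dark 6 [[-46.0, -34.0], [-43.0, 39.0]]
82 47 [-45.   4.] side 40 [-38.   4.] dark 7 [[-46.0, -31.0], [-35.0, 26.0]]
94 13 [-42.   6.] side 8 [-28.   6.] dark 4 [[-41.0, -20.0], [-32.0, -1.0]]
```

Request:
play_rows(moves=[[-1, [0.003, -0.0005, -0.0018], 0], [-1, [0.003, -0.0005, -0.0018], 0]])

```text
t: 28.25
position: [0.5185, 0.1537, 0.1475]
orientation: [-3.131, 0.255, -0.002]
contact_force: [-0.9, -0.9, 5.4]
width: 0.956
finger_force: 8.0
```

Foot and heel are both on the mat. I release and retreat straight up.

Request:
play_rows(moves=[[-1, [0, 0, 0.0008], 0], [0.97, [0, 0, 0.0008], 0], [1, [0, 0, 0.0008], 0], [1, [0, 0, 0.0008], 0], [1, [0, 0, 0.01], 0], [1, [0, 0, 0.025], 0], [1, [0, 0, 0.06], 0], [1, [0, 0, 0.12], 0], [1, [-0.1, 0, 0.16], 0], [1, [-0.12, 0, 0.16], 0]])

```text
t: 29.5
position: [0.3989, 0.1536, 0.3084]
orientation: [-3.129, 0.258, -0.003]
contact_force: [-1.0, 2.1, 0.3]
width: 0.996
finger_force: 0.0
```

```bash
python3 m.py; python3 - <<'E'
from h import *
c,uv,z,g=prof("top")
b=(np.abs(uv[...,0])<100)&(np.abs(uv[...,1])<60)&(z>12)&(z<190)
q=cv2.minAreaRect(uv[b].astype(np.float32)); print([np.round(x,1) for x in q], np.percentile(z[b],[2,98]))
T=pickle.load(open("top.pkl","rb"))
d=np.abs(c["z_map"]-T["z_map"])>.012; k,l,st,ce=cv2.connectedComponentsWithStats(d.astype(np.uint8))
print([(ce[i].round().tolist(),int(st[i,4])) for i in range(1,k) if st[i,4]>40])
E
```

```text
[0.39885133 0.15355117 0.30837479] [-1.01212828  2.14972815  0.34868288]
grip u,v -74.1140291819526 -18.70108109404019
10 90 [-81.  72.] side 14 [-67.  49.] dark 65 [[-11.0, -44.0], [67.0, 35.0]]
22 54 [-69.  42.] side 29 [-63. -26.] dark 24 [[-69.0, -23.0], [42.0, 25.0]]
34 76 [-68.  39.] side 38 [-66. -21.] dark 38 [[-68.0, -19.0], [39.0, 30.0]]
46 92 [-61.  37.] side 33 [-58. -13.] dark 57 [[-60.0, -17.0], [37.0, 33.0]]
58 65 [-52.  35.] side 40 [-52. -10.] dark 26 [[-51.0, -20.0], [35.0, 30.0]]
70 75 [-50.  31.] side 40 [-45.  -1.] dark 38 [[-50.0, -31.0], [31.0, 35.0]]
82 84 [-48.  29.] side 43 [-36.   7.] dark 37 [[-49.0, -28.0], [29.0, 35.0]]
94 98 [-42.  26.] side 36 [-30.  11.] dark 45 [[-42.0, -28.0], [26.0, 35.0]]
106 73 [-34.  19.] side 41 [-25.  18.] dark 59 [[-33.0, -23.0], [19.0, 44.0]]
118 65 [-22.  27.] side 45 [-17.  27.] dark 56 [[-22.0, -22.0], [25.0, 44.0]]
130 68 [-15.  32.] side 42 [-9. 32.] dark 36 [[-13.0, -21.0], [33.0, 45.0]]
142 70 [-8. 39.] side 44 [-3. 39.] dark 38 [[-6.0, 32.0], [39.0, 44.0]]
154 102 [-2. 52.] side 52 [ 3. 47.] dark 71 [[2.0, -28.0], [5
[... 481 characters left out ...]
([504.0, 26.0], 74), ([617.0, 25.0], 41), ([158.0, 28.0], 57), ([35.0, 32.0], 63), ([380.0, 38.0], 79), ([543.0, 32.0], 76), ([373.0, 29.0], 51), ([626.0, 36.0], 53), ([270.0, 39.0], 53), ([593.0, 39.0], 48), ([114.0, 42.0], 69), ([10.0, 39.0], 47), ([180.0, 43.0], 56), ([529.0, 45.0], 53), ([325.0, 61.0], 55), ([591.0, 57.0], 42), ([149.0, 56.0], 41), ([407.0, 55.0], 45), ([254.0, 59.0], 55), ([342.0, 62.0], 81), ([136.0, 69.0], 68), ([481.0, 65.0], 92), ([584.0, 75.0], 67), ([10.0, 76.0], 58), ([35.0, 73.0], 55), ([309.0, 74.0], 54), ([472.0, 80.0], 43), ([235.0, 81.0], 41), ([186.0, 350.0], 34140), ([392.0, 249.0], 1161), ([14.0, 390.0], 1194), ([329.0, 416.0], 49), ([352.0, 448.0], 928)]
```

```bash
python3 -c "
from rig import env
print(env.finish_job())"
```

```text
the job is handed in; nothing more can be done
None
```

I opened the leg and handed the job in. By my camera measurements the meter stands by itself on the mat, leaning back about 0.50 rad on the open leg, with its lower edge about 40 mm to the robot's side of the mat's centre and its display facing the robot. No verdict was returned. I checked the other objects only roughly and saw nothing moved; the arm may have hidden part of that last view.

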